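# Push the medicine cartons home and shut the keeper

### The job

Push the row of four white-and-green medicine cartons along its lane as one train, with the fingers against the rear of the last carton only, until the front carton sits against the end stop and the row is closed up. Then push the red keeper arm round until it stands fully square across the lane behind the row. Grasp, pinch or lift nothing, leave the jars and the bottle where they stand, and finish clear of everything.

Things in the scene. Friction and masses are not known exactly. Their poses are not given: they have to be found in the camera images.
- lane: Work lane: fixed straight tray 360 mm long, white floor (top 6 mm above the counter), low blue side walls (inner faces at y = +-28 mm, 4 mm thick, tops 20 mm above the counter), blue end stop at one end, open at the other (x = -180 mm), red keeper arm hinged beside it. Origin: centre of its underside. x runs along the lane towards the end stop, y across, z up.
- lane_stop (a point): Middle of the end stop's inner face, 28 mm above the counter; in the lane's frame x = +170 mm, y = 0. The stop is 64 mm wide, its top 50 mm above the counter. With the row home the last carton's rear face is 180 to 181 mm from it, at lane x = -10 to -11 mm.
- keeper_hinge (a point): Vertical hinge axis of the keeper, at lane x = -20 mm, y = +42 mm, 36 mm above the counter, on a fixed grey block 22 x 20 mm and 20 mm high beside the lane's wall.
- spare_lane: Spare lane, fixed: same tray, size and frame as the work lane but no keeper; parallel to it, 110 mm away centre to centre, on either side. It holds two amber jars at its stop end; not part of the job.
- keeper (a joint): Angle of the red keeper arm (bar 60 mm long, 8 mm thick, 22 to 34 mm above the counter). 0: it points along lane -x, beside the lane; grows anticlockwise seen from above, over the wall into the lane; 1.571 (hard stop): square across the lane (lane -y) behind the row. Starts between -0.35 and 0.10. Stays where left; about 0.5 N at the post turns it.
- keeper_post (a point): Centre line of the red upright post on the keeper arm, 50 mm from the hinge axis; the post is 10 mm in diameter and its top is 70 mm above the counter. This point is 50 mm above the counter.
- carton1: Medicine carton 1 of 4 in the row (the front one, nearest the end stop): white with a green band and a green stripe on top, 45 mm along the lane (its x), 52 mm across (y), 50 mm high (z), 55 to 115 g. Origin: centre of its underside, 6 mm above the counter; its x axis points to the end stop. The four stand touching one another.
- carton2: Medicine carton 2 of 4 in the row (a middle one): white with a green band and a green stripe on top, 45 mm along the lane (its x), 52 mm across (y), 50 mm high (z), 55 to 115 g. Origin: centre of its underside, 6 mm above the counter; its x axis points to the end stop. The four stand touching one another.
- carton3: Medicine carton 3 of 4 in the row (a middle one): white with a green band and a green stripe on top, 45 mm along the lane (its x), 52 mm across (y), 50 mm high (z), 55 to 115 g. Origin: centre of its underside, 6 mm above the counter; its x axis points to the end stop. The four stand touching one another.
- carton4: Medicine carton 4 of 4 in the row (the last one, farthest from the end stop: push on its rear face): white with a green band and a green stripe on top, 45 mm along the lane (its x), 52 mm across (y), 50 mm high (z), 55 to 115 g. Origin: centre of its underside, 6 mm above the counter; its x axis points to the end stop. The four stand touching one another.
- jar1: Amber jar with white cap in the spare lane, 42 mm in diameter, 65 mm high; origin: centre of its underside. Leave alone.
- jar2: Amber jar with white cap in the spare lane, 42 mm in diameter, 65 mm high; origin: centre of its underside. Leave alone.
- sanitiser: Clear bottle with a green label and blue cap standing on the counter, 64 mm in diameter, 170 mm high; origin: centre of its underside. Leave alone.
Mind the look-alikes: they are no part of the job. Leave any yellow look-alike of the carton4 alone. Leave any blue look-alike of the carton3 alone.

How it is judged:
By the outcome, as a careful person would: the job done as asked, in the order asked, and still so for the second after the job is handed in, with the robot touching nothing.
It also fails if it takes over 56 s, if anything falls off the work surface, if the arm or the gripper's body presses on something with over 40 N, if the wrist force passes 120 N, or if a joint passes its speed limit or range.

### The arm

A 6-joint arm with a two-finger parallel gripper is mounted at the origin on the work surface. World frame = base frame: x ahead of the robot, y to its left, z up, the work surface at z = 0. Lengths are in m, angles in rad, forces in N, time in s.
With the tool pointing down it reaches from about 0.3 to 0.875 m from the base axis. Payload 6.4 kg.
Tool frame: the origin (TCP) lies midway between the tips of the shut fingers; the grasp point (between the pads) lies 19 mm behind it (ctrl.pinch_z is the distance from the TCP to the grasp point, in m); z points along the fingers, y is the line along which they close (so a half turn about z gives the same grasp; the last joint's range is limited). The gripper opens to 85 mm and grips with 20 to 120 N. Pads are 22 mm wide; open, the fingers measure 114 mm over their backs; the gripper's body (76 mm by 85 mm) begins 54 mm behind the grasp point. The pads swing forward as they close: fully open they stand 13 mm farther back than shut.
Start: joints at [-1.341, 0.181, 1.607, -0, 1.354, -0.206], TCP at [0.243, -0.521, 0.193] pointing down, gripper open.
Joint ranges: [-2.99, 2.99], [-0.89, 2.07], [0.3, 2.58], [-1.14, 4.28], [0, 2.63], [-3.12, 3.12]. Speed limits (rad/s): [2.57, 2.57, 3.01, 3.14, 3.14, 3.14].

### API

Orientations are given as a unit quaternion [w, x, y, z].
In Python, from bench import ctrl gives the robot as it stands.
- The arm moves only by the tool apply_moves, never from a script. Its argument "moves" is a list of rows, each an object with "jaw": the opening, from 0 (shut) to 1 (fully open); "offset": the shift along the tool's x, y, z in mm, a list of three; "rot": the turn, a rotation vector about the tool's x, y, z in degrees, a list of three. In form: [{"jaw": jaw, "offset": [dx, dy, dz], "rot": [ax, ay, az]}, ...]. A call has exactly 5 rows; each row shifts and turns the commanded pose from where the row before left it, along the tool's axes as they then stand; what a row does not reach is not made up. A row lasts 1/8 s, in which the tool goes at most 62.5 mm and 10.7 degrees, less where a joint would pass 70% of its speed; a pose out of reach is approached as far as the arm can. A call is refused whole if a number of a shift passes 62.5 or a number of a turn 10.7, either way. A call with a gripper value outside its range is refused whole. The fingers move at their own pace and stop on an object; the grip force is fixed at half the most. Time passes only in rows, so rows that do not move let the fingers close, or fill a call up. It gives the time, the measured TCP pose, the force, the opening and the grip force at its end, in the units of the state.
- ctrl.get_obs(): the state, without advancing time (a new reading comes with each control period).
- ctrl.camera(name): name is "scene" or "top"; returns (picture, depth): 420x560x3 uint8, red, green, blue; 420x560 float32, m along the optical axis (not along the pixel's ray), 0 where there is no reading.
- ctrl.camera_params(name): a dict with "K" (3x3 intrinsics, pixels), "cam_to_world" (4x4, takes a point from camera to world coordinates). Camera axes: x right, y down, z forward; pixel columns grow to the right and rows downward; lengths in m; the calibration is good to about 2 mm. A picture is of the moment at which its call begins. camera_params takes no time and is no camera call.
- ctrl.hand_in(): hands the job in; it is judged then, once.
Trained networks look in the newest picture that a camera, given by its name, has taken for a name from the list of things; names that differ only in an ending like _2 or _b are one class to them, and where a whole thing is asked for, a point or a joint stands for the part that bears it (a point fixed in the world has none). Each returns a list of dicts, best first, with "score" (0 to 1); they miss things now and then, are a little off and sometimes report something else, mostly with a low value. They report only what shows in the picture. A call takes as long as a camera call. They do not tell look-alikes from the thing itself.
- ctrl.outline_of(camera, target): "region" (420x560 bool, what is visible of it) and "position" ([column, row] in pixels, amid what is visible of it).
The state is a dict: "time_s": time; "q": joint angles; "dq": joint speeds; "joint_efforts": joint torques, N m; "eef_pos": TCP position; "eef_rot": TCP orientation; "wrist_force": force on the tool from outside, world axes, zero at the start; "torque": the same for the moment, N m; "opening": opening from 0.0 (shut) to 1.0 (fully open); "grasp_force": force on a finger pad.
Only numpy, scipy, OpenCV 4.12 (cv2) and the standard library are available. Lean on these libraries where they do the work, as an engineer would, in place of code of your own. Each camera call takes 0.05 s, during which the arm holds its last target. There are 200 camera calls.

## Working session

There is one attempt and no reset: what is moved stays moved. The work goes in short steps, Python scripts to look and compute and a tool call to move; the robot and the scene stay as the last step left them, time stands still between calls to the robot, and variables do not carry over. Pictures are saved under pics/ and viewed, at most 10 in all, crops included, and the job is handed in when it is done.

Besides the shell and the picture viewer there is one more tool, called after "Call:" as name(argument=value, ...) on one line, values as JSON. apply_moves: Moves the arm, as the interface text tells. Its arguments: {"type":"object","properties":{"moves":{"type":"array"}},"required":["moves"]}

```bash
ls; mkdir -p pics; python3 - <<'E'
from bench import ctrl
import cv2,numpy as np
for n in("top","scene"):
    p,d=ctrl.camera(n); cv2.imwrite(f"pics/{n}0.png",p[:,:,::-1]); np.savez(f"{n}0.npz",p=p,d=d)
    c=ctrl.camera_params(n); print(n,c["K"].round(1).tolist(),c["cam_to_world"].round(3).tolist())
o=ctrl.get_obs(); print(o)
E
```

```text
pics
top [[395.9, 0.0, 285.3], [0.0, 395.9, 210.0], [0.0, 0.0, 1.0]] [[-0.028, -0.996, 0.089, 0.419], [-0.999, 0.029, 0.013, 0.065], [-0.015, -0.089, -0.996, 0.876], [0.0, 0.0, 0.0, 1.0]]
scene [[380.2, 0.0, 282.5], [0.0, 380.2, 204.0], [0.0, 0.0, 1.0]] [[-0.863, 0.387, -0.325, 0.841], [0.505, 0.645, -0.573, 0.62], [-0.012, -0.659, -0.752, 0.798], [0.0, 0.0, 0.0, 1.0]]
{'time_s': 0.1, 'q': array([-1.34130009e+00,  1.81484347e-01,  1.60788315e+00, -1.33661810e-05,
        1.35379774e+00, -2.06302855e-01]), 'dq': array([ 0.00042302, -0.00100374, -0.00196482,  0.00057694, -0.00064532,
       -0.00103525]), 'joint_efforts': array([ 3.08738536e-04, -4.45875478e+01, -3.52240241e+01, -3.51067802e-04,
        4.08230422e-03, -2.87581543e-05]), 'eef_pos': array([ 0.24261106, -0.5207099 ,  0.19197641]), 'eef_rot': array([-7.86160696e-04,  9.76353064e-01,  2.16180658e-01, -1.56429353e-05]), 'wrist_force': array([ 1.4108225 , -0.36278374,  0.28003409]), 'torque': array([0.0279866 , 0.00676802, 0.02647312]), 'grasp_force': 0.0, 'opening': 1.0000490161759825}
```

View pics/top0.png

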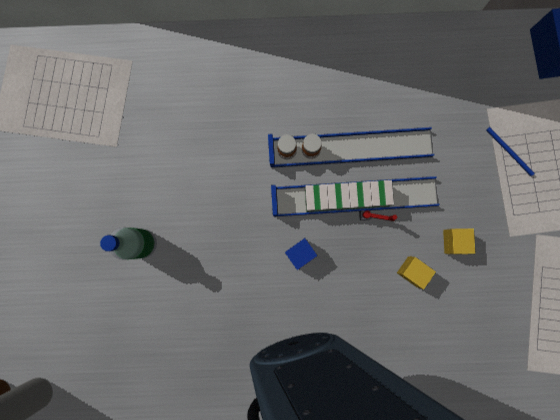

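View pics/scene0.png

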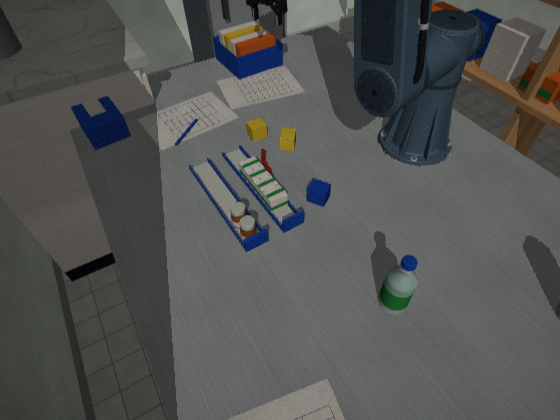

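The top view shows the work lane from its stop at (275,200) to its open end at (437,193), with four white/green cartons at columns 305-393. The red keeper is at (365-395,216), and the jars at (287,145) and (312,144) are in the spare lane. The scene view agrees, with the bottle at (397,290).

Things that could be taken for carton4 are the white/green rear carton at (381,193), the yellow boxes at (460,241) and (417,272), and the blue box at (301,254). I choose (381,193), and will check it in a crop.

```bash
cat > h.py <<'E'
import numpy as np,cv2
from bench import ctrl
def world(n,d):
    c=ctrl.camera_params(n);K=c["K"];T=c["cam_to_world"]
    v,u=np.mgrid[:d.shape[0],:d.shape[1]]
    P=np.stack([(u-K[0,2])/K[0,0]*d,(v-K[1,2])/K[1,1]*d,d],-1)
    return P@T[:3,:3].T+T[:3,3]
E
python3 - <<'E'
from h import *
z=np.load("top0.npz");p,d=z["p"],z["d"];W=world("top",d)
c=cv2.resize(p[120:290,260:490],None,fx=3.4,fy=3.4,interpolation=cv2.INTER_CUBIC)
cv2.imwrite("pics/crop0.png",c[:,:,::-1])
print("counter z",np.median(W[330:350,60:100,2]),np.median(W[225:235,330:350,2]))
hsv=cv2.cvtColor(p,cv2.COLOR_RGB2HSV)
blue=(hsv[...,0]>100)&(hsv[...,0]<130)&(hsv[...,1]>120)
red=((hsv[...,0]<8)|(hsv[...,0]>172))&(hsv[...,1]>150)
for nm,m,r in(("wallsW",blue,(172,222,282,445)),("wallsS",blue,(122,170,282,440)),):
    a,b,c0,e=r;M=np.zeros_like(m);M[a:b,c0:e]=m[a:b,c0:e]
    M&=abs(W[...,2]-.02)<.006
    P=W[M];lo=P[P[:,0]<P[:,0].mean()];
    # fit each wall
    cy=np.polyfit(P[:,1],P[:,0],1);res=P[:,0]-np.polyval(cy,P[:,1])
    for s in(1,-1):
        Q=P[res*s>0];f=np.polyfit(Q[:,1],Q[:,0],1);f=np.polyfit(*Q[abs(Q[:,0]-np.polyval(f,Q[:,1]))<.004][:,[1,0]].T,1);print(nm,s,len(Q),"x=%.4f*y+%.4f"%tuple(f),"y",Q[:,1].min(),Q[:,1].max())
M=np.zeros_like(blue);M[178:222,265:290]=blue[178:222,265:290];M&=abs(W[...,2]-.05)<.006;Q=W[M];print("stop top",len(Q),Q.mean(0),Q.min(0),Q.max(0))
M=np.zeros_like(red);M[200:230,350:405]=red[200:230,350:405]
for zz,t in((.028,.01),(.07,.006)):
    Q=W[M&(abs(W[...,2]-zz)<t)];print("red z",zz,len(Q),Q.mean(0).round(4),Q.min(0).round(4),Q.max(0).round(4))
M=np.zeros_like(blue);M[175:222,295:400]=1;M&=abs(W[...,2]-.056)<.005;Q=W[M]
print("carton top",len(Q),Q.mean(0));(cc,sz,an)=cv2.minAreaRect(Q[:,:2].astype(np.float32));print(cc,sz,an,cv2.boxPoints((cc,sz,an)))
for cam in("top",):
  for t in("carton4","keeper_post","keeper","lane"):
    for r in ctrl.outline_of(cam,t)[:6]:
        u,v=r["position"];R=r["region"];print(t,round(r["score"],2),np.round([u,v]),R.sum(),np.median(W[R],0).round(3))
E
```

```text
counter z -0.00026137201632253637 -0.0002111681860014758
wallsW 1 94 x=-0.0359*y+0.5496 y -0.25109436473234426 0.08225092321525328
wallsW -1 247 x=-0.0347*y+0.4901 y -0.2538274558799583 0.08400372731646255
wallsS 1 194 x=-0.0361*y+0.6594 y -0.2475569211290135 0.05272727578899623
wallsS -1 215 x=-0.0355*y+0.5995 y -0.2507031845265768 0.08091006746728861
stop top 139 [0.51622642 0.09944726 0.04988465] [0.48536351 0.09345603 0.04669477] [0.5473572  0.10495648 0.05341719]
red z 0.028 112 [ 0.4773 -0.1139  0.0332] [ 0.4671 -0.154   0.0196] [ 0.4875 -0.0893  0.0376]
red z 0.07 17 [ 0.4716 -0.145   0.0693] [ 0.4686 -0.149   0.0668] [ 0.4749 -0.1413  0.0716]
carton top 2162 [ 0.5214596  -0.0579737   0.05577547]
(0.5132067799568176, -0.058170728385448456) (0.18198907375335693, 0.08149578422307968) 86.78227996826172 [[ 0.46741557 -0.14673463]
 [ 0.5487829  -0.151309  ]
 [ 0.558998    0.03039317]
 [ 0.47763067  0.03496754]]
carton4 0.89 [459. 244.] 761 [ 0.42  -0.282  0.049]
carton4 0.75 [341. 198.] 522 [ 0.519 -0.034  0.056]
carton4 0.74 [360. 196.] 529 [ 0.519 -0.08   0.056]
carton4 0.68 [319. 194.] 602 [0.518 0.011 0.056]
carton4 0.6 [302. 250.] 551 [0.402 0.047 0.05 ]
carton4 0.59 [414. 271.] 749 [ 0.358 -0.19   0.049]
keeper_post 0.66 [376. 216.] 189 [ 0.477 -0.12   0.034]
keeper 0.54 [377. 214.] 153 [ 0.477 -0.116  0.034]
keeper 0.15 [357. 196.] 596 [ 0.521 -0.08   0.056]
lane 0.82 [392. 198.] 2887 [ 0.518 -0.142  0.007]
```

View pics/crop0.png

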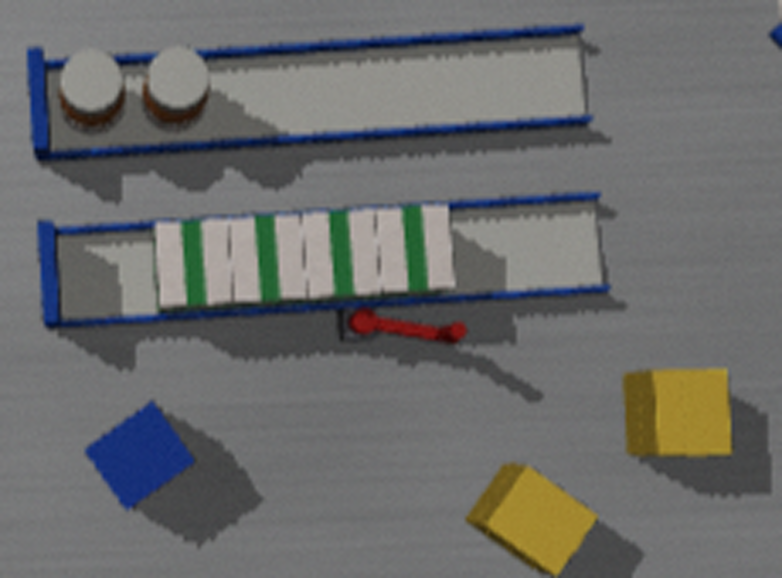

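The crop shows the four white/green cartons touching one another. The rear face of the last one is at about (451,245) in the crop, and the keeper post is at (457,330), outside the lane wall. The yellow and blue boxes are clearly separate.

The fit puts the lane origin at about (0.5225,-0.0755), with lane x along (-0.035,0.999). The keeper angle is about -0.23 and carton 4's rear is at lane x of about -72. I'll plan the approach next.

```bash
cat >> h.py <<'E'
from scipy.spatial.transform import Rotation as Rn
O=np.array([.5225,-.0755]);ex=np.array([-.0353,.9994]);ey=np.array([-.9994,-.0353])
def state():
    o=ctrl.get_obs();w,x,y,z=o["eef_rot"];R=Rn.from_quat([x,y,z,w]).as_matrix()
    r=o["eef_pos"][:2]-O;phi=np.degrees(np.arctan2(R[1,0],R[0,0]))
    return np.array([r@ex*1e3,r@ey*1e3,o["eef_pos"][2]*1e3]),phi,o
def plan(wps,start=None):
    """wps: (lane x,y,z mm, phi deg, rows); tool taken as pointing down"""
    p,phi,o=state()
    if start: p,phi=np.array(start[:3],float),start[3]
    print("at",p.round(1),round(phi,1),"t",o["time_s"],"F",o["wrist_force"].round(1))
    for x,y,z,f,n in wps:
        t=np.array([x,y,z]);st=(t-p)/n;df=(f-phi)/n
        for _ in range(n):
            a=np.radians(phi);X=np.array([np.cos(a),np.sin(a)]);Y=np.array([np.sin(a),-np.cos(a)])
            v=st[0]*ex+st[1]*ey
            print([round(v@X,1),round(v@Y,1),round(-st[2],1)],"rz",round(-df,1));phi+=df
        p=t
E
python3 -c "
from h import *
plan([(-110,-2,150,92,10)])"
```

```text
at [-435.4  295.4  192.5] 25.0 t 0.3 F [ 0.1 -0.1 -0.7]
[np.float64(40.1), np.float64(-18.4), np.float64(4.2)] rz -6.7
[np.float64(41.9), np.float64(-13.6), np.float64(4.2)] rz -6.7
[np.float64(43.2), np.float64(-8.6), np.float64(4.2)] rz -6.7
[np.float64(43.9), np.float64(-3.5), np.float64(4.2)] rz -6.7
[np.float64(44.1), np.float64(1.7), np.float64(4.2)] rz -6.7
[np.float64(43.6), np.float64(6.8), np.float64(4.2)] rz -6.7
[np.float64(42.5), np.float64(11.8), np.float64(4.2)] rz -6.7
[np.float64(40.8), np.float64(16.7), np.float64(4.2)] rz -6.7
[np.float64(38.6), np.float64(21.4), np.float64(4.2)] rz -6.7
[np.float64(35.8), np.float64(25.7), np.float64(4.2)] rz -6.7
```

Call:
apply_moves(moves=[{"jaw": 0, "offset": [40, -18.5, 4], "rot": [0, 0, -6.7]}, {"jaw": 0, "offset": [42, -13.5, 4], "rot": [0, 0, -6.7]}, {"jaw": 0, "offset": [43, -8.5, 4], "rot": [0, 0, -6.7]}, {"jaw": 0, "offset": [44, -3.5, 4], "rot": [0, 0, -6.7]}, {"jaw": 0, "offset": [44, 1.5, 4], "rot": [0, 0, -6.7]}])

```text
time_s: 0.92
eef_pos: [0.3861, -0.3523, 0.1727]
eef_rot: [0.0, 0.872, 0.49, 0.0]
wrist_force: [-0.2, -0.8, 1.0]
opening: 0.003
grasp_force: 0.0
```

Call:
apply_moves(moves=[{"jaw": 0, "offset": [43.5, 7, 4], "rot": [0, 0, -6.7]}, {"jaw": 0, "offset": [42.5, 12, 4], "rot": [0, 0, -6.7]}, {"jaw": 0, "offset": [41, 16.5, 4], "rot": [0, 0, -6.7]}, {"jaw": 0, "offset": [38.5, 21.5, 4], "rot": [0, 0, -6.7]}, {"jaw": 0, "offset": [36, 25.5, 4], "rot": [0, 0, -6.7]}])

```text
time_s: 1.55
eef_pos: [0.5292, -0.1843, 0.1528]
eef_rot: [0.0, 0.693, 0.72, 0.0]
wrist_force: [-0.4, -0.5, 0.3]
opening: -0.003
grasp_force: 0.0
```

```bash
python3 - <<'E'
from h import *
plan([(-110,-2,26,92.0,5)])
p,d=ctrl.camera("top");cv2.imwrite("pics/top1.png",cv2.resize(p[120:290,260:490],None,fx=3,fy=3)[:,:,::-1])
E
```

```text
at [-108.9   -2.8  152.8] 92.2 t 1.55 F [-0.4 -0.5  0.3]
[np.float64(-0.2), np.float64(-0.2), np.float64(25.4)] rz 0.0
[np.float64(-0.2), np.float64(-0.2), np.float64(25.4)] rz 0.0
[np.float64(-0.2), np.float64(-0.2), np.float64(25.4)] rz 0.0
[np.float64(-0.2), np.float64(-0.2), np.float64(25.4)] rz 0.0
[np.float64(-0.2), np.float64(-0.2), np.float64(25.4)] rz 0.0
```

Call:
apply_moves(moves=[{"jaw": 0, "offset": [0, 0, 26], "rot": [0, 0, 0]}, {"jaw": 0, "offset": [0, 0, 26], "rot": [0, 0, 0]}, {"jaw": 0, "offset": [0, 0, 26], "rot": [0, 0, 0]}, {"jaw": 0, "offset": [0, 0, 26], "rot": [0, 0, 0]}, {"jaw": 0, "offset": [0, 0, 21], "rot": [0, 0, 0]}])

```text
time_s: 2.22
eef_pos: [0.5278, -0.1853, 0.0266]
eef_rot: [-0.0, 0.695, 0.719, -0.0]
wrist_force: [0.3, 0.0, 0.8]
opening: -0.003
grasp_force: 0.0
```

Call:
apply_moves(moves=[{"jaw": 0, "offset": [3, 0, 0], "rot": [0, 0, 0]}, {"jaw": 0, "offset": [3, 0, 0], "rot": [0, 0, 0]}, {"jaw": 0, "offset": [3, 0, 0], "rot": [0, 0, 0]}, {"jaw": 0, "offset": [3, 0, 0], "rot": [0, 0, 0]}, {"jaw": 0, "offset": [3, 0, 0], "rot": [0, 0, 0]}])

```text
time_s: 2.85
eef_pos: [0.5281, -0.1703, 0.0283]
eef_rot: [0.0, 0.695, 0.719, 0.0]
wrist_force: [-0.8, -0.2, -0.0]
opening: -0.002
grasp_force: 0.0
```

```bash
python3 - <<'E'
from h import *
print(state()[:2])
p,d=ctrl.camera("scene");cv2.imwrite("pics/s2.png",cv2.resize(p[100:260,160:380],None,fx=3.5,fy=3.5,interpolation=cv2.INTER_CUBIC)[:,:,::-1])
E
```

```text
(array([-94.96295   ,  -2.21528715,  28.29313732]), np.float64(91.97701929927385))
```

View pics/s2.png

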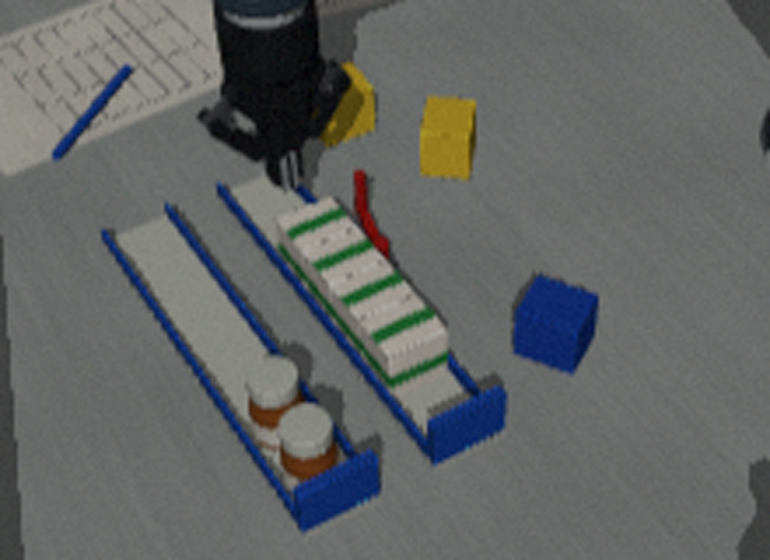

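The crop shows the fingertips at (290,175), centred behind the last carton. The gripper's knuckles bulge sideways at (210,115) and (340,80). Before passing the post, whose top is at 70 mm, I'll measure how low those knuckles hang.

```bash
python3 - <<'E'
from h import *
p0,_,_=state()
for cam in("scene",):
    p,d=ctrl.camera(cam);W=world(cam,d)
    r=W[...,:2]-O;lx=r@ex*1e3-p0[0];ly=r@ey*1e3-p0[1];z=W[...,2]*1e3-p0[2]
    m=(d>0)&(abs(lx)<45)&(p.max(-1)<90)&(z>5)&(z<170)
    for a in range(-80,80,10):
        s=m&(ly>=a)&(ly<a+10)
        if s.sum()>3: print(a,s.sum(),"z",np.percentile(z[s],[2,10,90]).round(),"lx",np.percentile(lx[s],[5,95]).round())
E
```

```text
-70 6 z [128. 128. 133.] lx [-8.  6.]
-60 39 z [119. 123. 136.] lx [-8. 12.]
-50 55 z [106. 112. 145.] lx [-5. 13.]
-40 84 z [ 93. 102. 165.] lx [-7. 12.]
-30 71 z [ 86.  94. 159.] lx [-6. 13.]
-20 118 z [ 53.  65. 148.] lx [-7. 21.]
-10 80 z [ 49.  56. 146.] lx [ 5. 18.]
0 107 z [ 48.  66. 141.] lx [ 4. 17.]
10 67 z [ 54.  64. 147.] lx [ 7. 19.]
20 44 z [ 28.  88. 148.] lx [ 5. 41.]
30 69 z [ 91.  96. 151.] lx [-8. 12.]
40 50 z [102. 109. 139.] lx [ 2. 12.]
50 45 z [  7.  14. 135.] lx [-6. 30.]
```

Call:
apply_moves(moves=[{"jaw": 0, "offset": [4, 0, 0], "rot": [0, 0, 0]}, {"jaw": 0, "offset": [4, 0, 0], "rot": [0, 0, 0]}, {"jaw": 0, "offset": [4, 0, 0], "rot": [0, 0, 0]}, {"jaw": 0, "offset": [4, 0, 0], "rot": [0, 0, 0]}, {"jaw": 0, "offset": [4, 0, 0], "rot": [0, 0, 0]}])

```text
time_s: 3.58
eef_pos: [0.5271, -0.1501, 0.0278]
eef_rot: [-0.0, 0.695, 0.719, 0.0]
wrist_force: [-0.4, 0.2, 0.5]
opening: -0.003
grasp_force: 0.0
```

Call:
apply_moves(moves=[{"jaw": 0, "offset": [4, 0, 0], "rot": [0, 0, 0]}, {"jaw": 0, "offset": [4, 0, 0], "rot": [0, 0, 0]}, {"jaw": 0, "offset": [4, 0, 0], "rot": [0, 0, 0]}, {"jaw": 0, "offset": [4, 0, 0], "rot": [0, 0, 0]}, {"jaw": 0, "offset": [4, 0, 0], "rot": [0, 0, 0]}])

```text
time_s: 4.2
eef_pos: [0.5264, -0.1302, 0.0278]
eef_rot: [-0.0, 0.695, 0.719, 0.0]
wrist_force: [-0.3, -0.1, 0.4]
opening: -0.002
grasp_force: 0.0
```

```bash
python3 - <<'E'
from h import *
s=state();print(s[:2],s[2]["wrist_force"])
p,d=ctrl.camera("scene");cv2.imwrite("pics/s3.png",cv2.resize(p[100:260,160:380],None,fx=3.5,fy=3.5,interpolation=cv2.INTER_CUBIC)[:,:,::-1])
E
```

```text
(array([-54.80232875,  -1.95136027,  27.7862338 ]), np.float64(91.96799098516803)) [-0.2552856  -0.06571523  0.41965734]
```

View pics/s3.png

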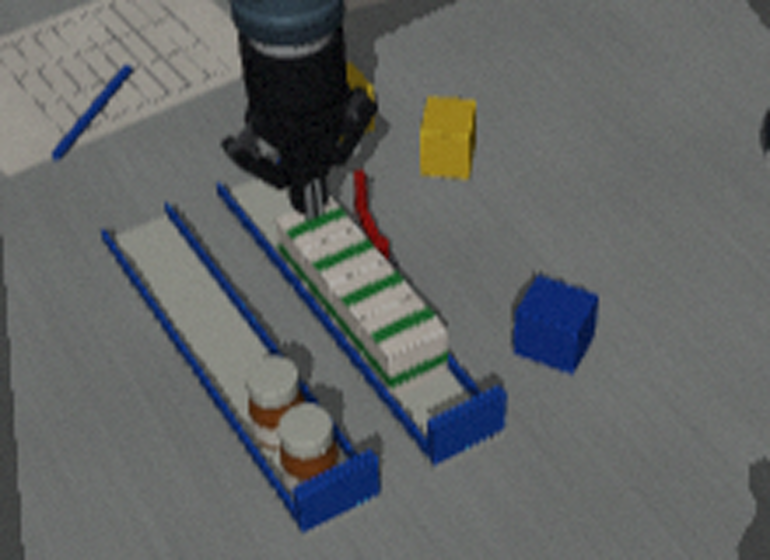

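The cartons have not moved, and the fingertips at (315,212) overlap the rear edge of carton 4's top with no force. Something doesn't fit, so I'll measure where the fingertips and the carton really are.

```bash
python3 - <<'E'
from h import *
p0,_,o=state();print(p0)
p,d=ctrl.camera("scene");W=world("scene",d);r=W[...,:2]-O;L=np.stack([r@ex,r@ey,W[...,2]],-1)*1e3
for v in range(146,170,2):
    print(v,[(u,*L[v,u].round().astype(int).tolist(),p[v,u].tolist()) for u in (244,248,252)])
p,d=ctrl.camera("top");W=world("top",d);r=W[...,:2]-O;L=np.stack([r@ex,r@ey,W[...,2]],-1)*1e3
m=(abs(L[...,2]-56)<4)&(abs(L[...,1])<24)&(p.min(-1)>110);print("carton tops x",np.percentile(L[m][:,0],[0,1,99,100]),m.sum())
print("yellow/blue/etc ok; q",o["q"],o["opening"])
E
```

```text
[-54.30989157  -1.85493815  27.73948272]
146 [(244, -37, -17, 139, [16, 17, 19]), (248, -56, 3, 117, [9, 9, 11]), (252, -43, 9, 123, [10, 9, 12])]
148 [(244, -42, -16, 128, [12, 12, 11]), (248, -52, 1, 113, [13, 15, 15]), (252, -46, 10, 114, [17, 19, 18])]
150 [(244, -46, -15, 118, [14, 16, 18]), (248, -44, -4, 115, [12, 12, 13]), (252, -44, 8, 109, [17, 15, 21])]
152 [(244, -49, -14, 109, [14, 13, 16]), (248, -47, -3, 104, [41, 42, 41]), (252, -49, 10, 97, [23, 22, 26])]
154 [(244, -50, -14, 100, [12, 13, 17]), (248, -44, -5, 100, [89, 92, 95]), (252, -49, 10, 90, [20, 19, 22])]
156 [(244, -52, -14, 91, [15, 17, 17]), (248, -45, -5, 92, [88, 92, 92]), (252, -47, 8, 85, [22, 24, 25])]
158 [(244, -55, -14, 82, [17, 17, 17]), (248, -43, -7, 88, [89, 93, 93]), (252, -49, 8, 76, [59, 58, 55])]
160 [(244, -69, -8, 61, [124, 119, 114]), (248, -45, -6, 78, [86, 89, 88]), (252, -59, 13, 58, [75, 85, 77])]
162 [(244, -64, -11, 58, [162, 156, 150]), (248, 683, -343, 798, [59, 80, 67]), (252, -52, 9, 57, [26, 91, 38])]
164 [(244, -55, -16, 60, [112, 129, 105]), (248, -50, -6, 59, [29, 92, 43]), (252, -45, 5, 57, [114, 126, 108])]
166 [(244, -50, -19, 58, [23, 90, 38]), (248, -45, -8, 56, [134, 142, 124]), (252, -36, 0, 59, [160, 155, 146])]
168 [(244, -43, -23, 58, [132, 143, 126]), (248, -35, -14, 59, [164, 157, 150]), (252, -33, -3, 55, [125, 122, 113])]
carton tops x [-42.40438538 -39.00126677 106.68549866 107.85253895] 1176
yellow/blue/etc ok; q [-4.60861348e-01  3.19038830e-01  1.80820910e+00  2.18454903e-04
  1.01466581e+00 -4.95614878e-01] -0.0003328632557902171
```

The fingers are hovering over carton 4: the visible fingertips end at z of about 76 mm while the reported TCP is 28 mm. Nothing was touched. I'll back off and measure that offset properly.

Call:
apply_moves(moves=[{"jaw": 0, "offset": [-10, 0, -2], "rot": [0, 0, 0]}, {"jaw": 0, "offset": [-12, 0, 0], "rot": [0, 0, 0]}, {"jaw": 0, "offset": [-12, 0, 0], "rot": [0, 0, 0]}, {"jaw": 0, "offset": [-12, 0, 0], "rot": [0, 0, 0]}, {"jaw": 0, "offset": [-10, 0, 0], "rot": [0, 0, 0]}])

```text
time_s: 4.97
eef_pos: [0.5283, -0.1875, 0.0297]
eef_rot: [0.0, 0.695, 0.719, -0.0]
wrist_force: [0.2, -0.1, -0.3]
opening: -0.006
grasp_force: 0.0
```

```bash
python3 - <<'E'
from h import *
p0,_,o=state();print(p0,ctrl.pinch_z,o["opening"])
for k in range(2):
    p,d=ctrl.camera("scene")
W=world("scene",d);r=W[...,:2]-O;L=np.stack([r@ex,r@ey,W[...,2]],-1)*1e3
D=L-p0
m=(d>0)&(abs(D[...,0])<30)&(abs(D[...,1])<30)&(L[...,2]>12)&(D[...,2]<150)
n,lab,st,_=cv2.connectedComponentsWithStats(m.astype(np.uint8));i=1+st[1:,4].argmax();print(st[i])
M=lab==i
for v in sorted(set(np.where(M)[0]))[-14:]:
    us=np.where(M[v])[0];print(v,us.min(),us.max(),np.median(L[v,us],0).round(0),p[v,us].mean(0).round())
x,y=st[i][0],st[i][1]
cv2.imwrite("pics/s4.png",cv2.resize(p[100:190,190:310],None,fx=6,fy=6,interpolation=cv2.INTER_CUBIC)[:,:,::-1])
E
```

```text
[-112.17647227   -1.82413413   29.74697952] 0.0187 -0.005790289138951127
[225 116  24  34 462]
136 229 243 [-104.   -9.  125.] [13. 14. 16.]
137 229 243 [-103.   -8.  121.] [16. 17. 18.]
138 229 242 [-102.  -11.  118.] [12. 14. 15.]
139 229 242 [-104.  -11.  115.] [20. 21. 22.]
140 229 242 [-103.  -12.  112.] [27. 27. 29.]
141 230 242 [-105.   -8.  105.] [36. 39. 39.]
142 233 242 [-107.   -6.   99.] [41. 43. 44.]
143 233 243 [-106.   -4.   96.] [42. 44. 45.]
144 233 243 [-107.   -5.   93.] [42. 44. 44.]
145 233 243 [-108.   -6.   88.] [43. 44. 45.]
146 234 242 [-107.   -6.   86.] [44. 47. 47.]
147 235 241 [-104.   -6.   83.] [48. 51. 51.]
148 236 241 [-104.   -6.   78.] [56. 57. 60.]
149 237 240 [-106.   -5.   74.] [68. 71. 72.]
```

View pics/s4.png

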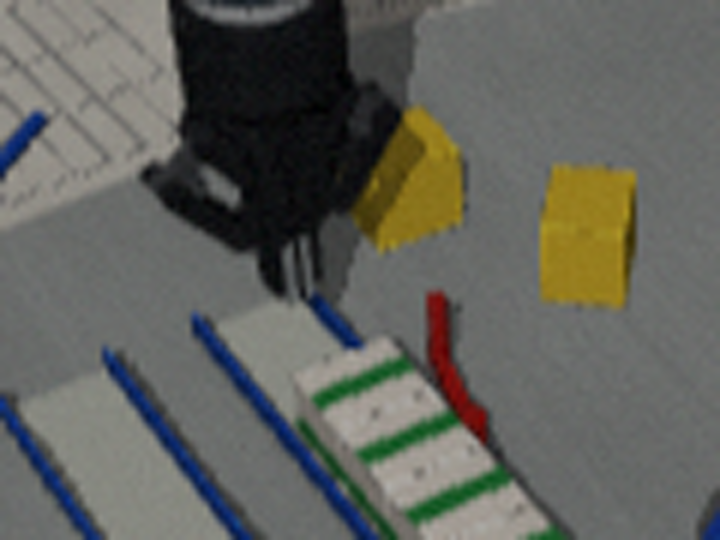

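The crop shows the fingertips hanging in the air at about (295,298), and at z of about 72 mm when deprojected. The true tips are therefore about 43 mm above the reported TCP height. I'll go by vision and descend in stages.

Call:
apply_moves(moves=[{"jaw": 0, "offset": [0, 0, 6], "rot": [0, 0, 0]}, {"jaw": 0, "offset": [0, 0, 6], "rot": [0, 0, 0]}, {"jaw": 0, "offset": [0, 0, 6], "rot": [0, 0, 0]}, {"jaw": 0, "offset": [0, 0, 6], "rot": [0, 0, 0]}, {"jaw": 0, "offset": [0, 0, 6], "rot": [0, 0, 0]}])

```text
time_s: 5.7
eef_pos: [0.5283, -0.1863, -0.0007]
eef_rot: [-0.0, 0.695, 0.719, -0.0]
wrist_force: [0.2, 0.1, 0.1]
opening: -0.002
grasp_force: 0.0
```

```bash
cat >> h.py <<'E'
def tip(nshow=5,zmin=12):
    p0,ph,o=state();print("rep",p0.round(1),round(ph,1),"F",o["wrist_force"].round(1))
    p,d=ctrl.camera("scene")
    W=world("scene",d);r=W[...,:2]-O;L=np.stack([r@ex,r@ey,W[...,2]],-1)*1e3;D=L-p0
    m=(d>0)&(abs(D[...,0])<30)&(abs(D[...,1])<30)&(L[...,2]>zmin)&(L[...,2]<170)&(p.max(-1)<105)
    n,lab,st,_=cv2.connectedComponentsWithStats(m.astype(np.uint8));M=lab==1+st[1:,4].argmax()
    for v in sorted(set(np.where(M)[0]))[-nshow:]:
        us=np.where(M[v])[0];print(v,us.min(),us.max(),np.median(L[v,us],0).round(0),p[v,us].mean(0).round())
    return p,d,L
E
python3 -c "
from h import *
tip(8)"
```

```text
rep [-110.9   -1.9   -0.7] 92.0 F [0.2 0.1 0.1]
151 234 244 [-104.   -6.   67.] [43. 45. 46.]
152 235 244 [-104.   -4.   64.] [43. 45. 47.]
153 235 244 [-103.   -6.   61.] [42. 43. 44.]
154 235 245 [-104.   -5.   57.] [38. 41. 45.]
155 236 243 [-104.   -6.   53.] [50. 51. 51.]
156 237 243 [-103.   -5.   50.] [55. 58. 58.]
157 238 242 [-101.   -6.   45.] [61. 64. 63.]
158 239 240 [-102.   -7.   43.] [90. 93. 91.]
```

Call:
apply_moves(moves=[{"jaw": 0, "offset": [0, -1, 4], "rot": [0, 0, 0]}, {"jaw": 0, "offset": [0, -1, 4], "rot": [0, 0, 0]}, {"jaw": 0, "offset": [0, 0, 4], "rot": [0, 0, 0]}, {"jaw": 0, "offset": [0, 0, 4], "rot": [0, 0, 0]}, {"jaw": 0, "offset": [0, 0, 0], "rot": [0, 0, 0]}])

```text
time_s: 6.38
eef_pos: [0.526, -0.1863, -0.0166]
eef_rot: [-0.0, 0.695, 0.719, -0.0]
wrist_force: [-0.6, 0.1, -0.5]
opening: 0.001
grasp_force: 0.0
```

```bash
python3 -c "
from h import *
tip(5)"
```

```text
rep [-110.9    0.4  -16.6] 92.0 F [-0.6  0.1 -0.5]
157 236 249 [-103.   -0.   43.] [36. 41. 51.]
158 237 245 [-103.   -3.   41.] [46. 49. 49.]
159 237 244 [-104.   -4.   36.] [52. 54. 55.]
160 238 242 [-103.   -5.   34.] [55. 56. 56.]
161 240 240 [-102.   -7.   31.] [89. 89. 87.]
```

Call:
apply_moves(moves=[{"jaw": 0, "offset": [4, 0, 0], "rot": [0, 0, 0]}, {"jaw": 0, "offset": [4, 0, 0], "rot": [0, 0, 0]}, {"jaw": 0, "offset": [4, 0, 0], "rot": [0, 0, 0]}, {"jaw": 0, "offset": [4, 0, 0], "rot": [0, 0, 0]}, {"jaw": 0, "offset": [4, 0, 0], "rot": [0, 0, 0]}])

```text
time_s: 7.05
eef_pos: [0.5256, -0.1662, -0.0162]
eef_rot: [0.0, 0.695, 0.719, 0.0]
wrist_force: [0.2, 0.4, 1.0]
opening: -0.002
grasp_force: 0.0
```

Call:
apply_moves(moves=[{"jaw": 0, "offset": [3, 0, 0], "rot": [0, 0, 0]}, {"jaw": 0, "offset": [3, 0, 0], "rot": [0, 0, 0]}, {"jaw": 0, "offset": [3, 0, 0], "rot": [0, 0, 0]}, {"jaw": 0, "offset": [3, 0, 0], "rot": [0, 0, 0]}, {"jaw": 0, "offset": [3, 0, 0], "rot": [0, 0, 0]}])

```text
time_s: 7.68
eef_pos: [0.5251, -0.1515, -0.0162]
eef_rot: [0.0, 0.695, 0.719, -0.0]
wrist_force: [0.0, -1.7, -0.6]
opening: -0.0
grasp_force: 0.8
```

```bash
python3 - <<'E'
from h import *
p,d,L=tip(6)
m=(abs(L[...,2]-56)<4)&(abs(L[...,1])<24)&(L[...,0]>-90)&(p.min(-1)>110);print("tops x",np.percentile(L[m][:,0],[1,99]))
cv2.imwrite("pics/s5.png",cv2.resize(p[100:260,160:380],None,fx=3.5,fy=3.5,interpolation=cv2.INTER_CUBIC)[:,:,::-1])
E
```

```text
rep [-76.1   0.  -16.2] 92.0 F [ 0.  -1.7 -0.6]
158 238 250 [-67. -10.  70.] [19. 21. 22.]
159 238 250 [-67. -10.  66.] [23. 24. 26.]
160 238 248 [-65. -11.  62.] [32. 33. 34.]
161 241 245 [-70. -11.  57.] [29. 29. 30.]
162 241 243 [-75. -12.  51.] [34. 33. 33.]
163 241 241 [-67. -19.  56.] [82. 81. 78.]
tops x [-63.24775603 114.71385318]
```

View pics/s5.png

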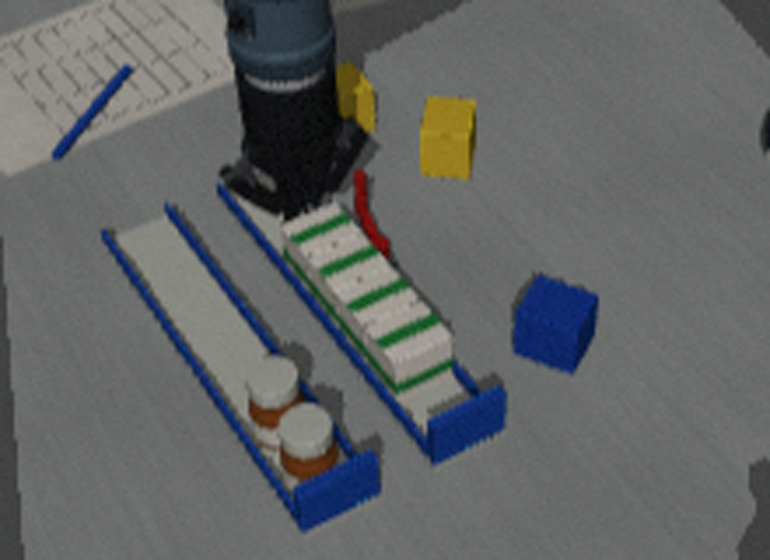

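The train is moving: the row has advanced about 7 mm, with its rear at crop (285,215) under the fingers and a push of about 2 N. The row is straight, so I'll continue.

Call:
apply_moves(moves=[{"jaw": 0, "offset": [3, 0, 0], "rot": [0, 0, 0]}, {"jaw": 0, "offset": [3, 0, 0], "rot": [0, 0, 0]}, {"jaw": 0, "offset": [3, 0, 0], "rot": [0, 0, 0]}, {"jaw": 0, "offset": [3, 0, 0], "rot": [0, 0, 0]}, {"jaw": 0, "offset": [3, 0, 0], "rot": [0, 0, 0]}])

```text
time_s: 8.35
eef_pos: [0.5246, -0.1363, -0.0162]
eef_rot: [0.0, 0.695, 0.719, 0.0]
wrist_force: [0.2, -2.2, 0.1]
opening: -0.003
grasp_force: 0.9
```

Call:
apply_moves(moves=[{"jaw": 0, "offset": [3, 0, 0], "rot": [0, 0, 0]}, {"jaw": 0, "offset": [3, 0, 0], "rot": [0, 0, 0]}, {"jaw": 0, "offset": [3, 0, 0], "rot": [0, 0, 0]}, {"jaw": 0, "offset": [3, 0, 0], "rot": [0, 0, 0]}, {"jaw": 0, "offset": [3, 0, 0], "rot": [0, 0, 0]}])

```text
time_s: 8.98
eef_pos: [0.5241, -0.1214, -0.0162]
eef_rot: [0.0, 0.695, 0.719, 0.0]
wrist_force: [-0.2, -2.5, 0.2]
opening: 0.001
grasp_force: 1.0
```

Call:
apply_moves(moves=[{"jaw": 0, "offset": [3, 0, 0], "rot": [0, 0, 0]}, {"jaw": 0, "offset": [3, 0, 0], "rot": [0, 0, 0]}, {"jaw": 0, "offset": [3, 0, 0], "rot": [0, 0, 0]}, {"jaw": 0, "offset": [3, 0, 0], "rot": [0, 0, 0]}, {"jaw": 0, "offset": [2, 0, 0], "rot": [0, 0, 0]}])

```text
time_s: 9.6
eef_pos: [0.5236, -0.1073, -0.0162]
eef_rot: [0.0, 0.695, 0.719, 0.0]
wrist_force: [-0.0, -1.3, 1.1]
opening: -0.005
grasp_force: 1.1
```

```bash
python3 - <<'E'
from h import *
s=state();print(s[0],s[1],s[2]["wrist_force"])
p,d=ctrl.camera("scene");W=world("scene",d);r=W[...,:2]-O;L=np.stack([r@ex,r@ey,W[...,2]],-1)*1e3
m=(abs(L[...,2]-56)<4)&(abs(L[...,1])<24)&(L[...,0]>-90)&(L[...,0]<168)&(p.min(-1)>110);print("tops x",np.percentile(L[m][:,0],[1,99]))
E
```

```text
[-3.18666552e+01  2.74144846e-02 -1.62066408e+01] 91.97698314649526 [-0.04797572 -1.29496439  1.05271406]
tops x [-17.98533156 158.47047109]
```

Call:
apply_moves(moves=[{"jaw": 0, "offset": [2, 0, 0], "rot": [0, 0, 0]}, {"jaw": 0, "offset": [2, 0, 0], "rot": [0, 0, 0]}, {"jaw": 0, "offset": [1.5, 0, 0], "rot": [0, 0, 0]}, {"jaw": 0, "offset": [1.5, 0, 0], "rot": [0, 0, 0]}, {"jaw": 0, "offset": [1, 0, 0], "rot": [0, 0, 0]}])

```text
time_s: 10.28
eef_pos: [0.5233, -0.0995, -0.0162]
eef_rot: [0.0, 0.695, 0.719, 0.0]
wrist_force: [0.1, -2.4, 0.8]
opening: 0.003
grasp_force: 1.1
```

Call:
apply_moves(moves=[{"jaw": 0, "offset": [0.5, 0, 0], "rot": [0, 0, 0]}, {"jaw": 0, "offset": [0.5, 0, 0], "rot": [0, 0, 0]}, {"jaw": 0, "offset": [0.5, 0, 0], "rot": [0, 0, 0]}, {"jaw": 0, "offset": [0.5, 0, 0], "rot": [0, 0, 0]}, {"jaw": 0, "offset": [0, 0, 0], "rot": [0, 0, 0]}])

```text
time_s: 10.9
eef_pos: [0.5233, -0.0975, -0.0162]
eef_rot: [-0.0, 0.695, 0.719, 0.0]
wrist_force: [-0.5, -2.9, 1.1]
opening: -0.002
grasp_force: 1.0
```

Call:
apply_moves(moves=[{"jaw": 0, "offset": [0.4, 0, 0], "rot": [0, 0, 0]}, {"jaw": 0, "offset": [0.4, 0, 0], "rot": [0, 0, 0]}, {"jaw": 0, "offset": [0.4, 0, 0], "rot": [0, 0, 0]}, {"jaw": 0, "offset": [0.4, 0, 0], "rot": [0, 0, 0]}, {"jaw": 0, "offset": [0, 0, 0], "rot": [0, 0, 0]}])

```text
time_s: 11.52
eef_pos: [0.5234, -0.0973, -0.0161]
eef_rot: [0.001, 0.695, 0.719, -0.001]
wrist_force: [-0.9, -8.3, -1.3]
opening: 0.005
grasp_force: 4.1
```

Call:
apply_moves(moves=[{"jaw": 0, "offset": [0.3, 0, 0], "rot": [0, 0, 0]}, {"jaw": 0, "offset": [0.3, 0, 0], "rot": [0, 0, 0]}, {"jaw": 0, "offset": [0.2, 0, 0], "rot": [0, 0, 0]}, {"jaw": 0, "offset": [0, 0, 0], "rot": [0, 0, 0]}, {"jaw": 0, "offset": [0, 0, 0], "rot": [0, 0, 0]}])

```text
time_s: 12.15
eef_pos: [0.5235, -0.0973, -0.016]
eef_rot: [0.001, 0.695, 0.719, -0.001]
wrist_force: [0.6, -11.0, -1.1]
opening: -0.0
grasp_force: 5.6
```

The row is against the stop: the force rose to 11 N with the TCP stalled at lane x of about -22, as expected. Now I'll back off and rise.

Call:
apply_moves(moves=[{"jaw": 0, "offset": [-3, 0, 0], "rot": [0, 0, 0]}, {"jaw": 0, "offset": [-7, 0, 0], "rot": [0, 0, 0]}, {"jaw": 0, "offset": [-14, 0, 0], "rot": [0, 0, 0]}, {"jaw": 0, "offset": [-14, 0, 0], "rot": [0, 0, 0]}, {"jaw": 0, "offset": [-4, 0, 0], "rot": [0, 0, 0]}])

```text
time_s: 12.78
eef_pos: [0.5248, -0.1385, -0.0161]
eef_rot: [0.0, 0.695, 0.719, 0.0]
wrist_force: [-0.7, -0.5, 0.0]
opening: -0.0
grasp_force: 0.0
```

Call:
apply_moves(moves=[{"jaw": 0, "offset": [-10, 0, -20], "rot": [0, 0, 0]}, {"jaw": 0, "offset": [-10, 0, -20], "rot": [0, 0, 0]}, {"jaw": 0, "offset": [-10, 0, -20], "rot": [0, 0, 0]}, {"jaw": 0, "offset": [-10, 0, -20], "rot": [0, 0, 0]}, {"jaw": 0, "offset": [-10, 0, -20], "rot": [0, 0, 0]}])

```text
time_s: 13.4
eef_pos: [0.5261, -0.1874, 0.0844]
eef_rot: [-0.0, 0.695, 0.719, 0.0]
wrist_force: [0.7, -0.2, -0.6]
opening: 0.001
grasp_force: 0.0
```

```bash
python3 - <<'E'
from h import *
s=state();print(s[0],s[1],s[2]["time_s"])
p,d=ctrl.camera("scene");W=world("scene",d);r=W[...,:2]-O;L=np.stack([r@ex,r@ey,W[...,2]],-1)*1e3
p2,d2=ctrl.camera("top");W=world("top",d2);r=W[...,:2]-O;L2=np.stack([r@ex,r@ey,W[...,2]],-1)*1e3
for n,P,LL in(("scene",p,L),("top",p2,L2)):
    m=(abs(LL[...,2]-56)<3)&(abs(LL[...,1])<24)&(LL[...,0]>-90)&(LL[...,0]<172)&(P.min(-1)>90);print(n,"tops x",m.sum(),np.percentile(LL[m][:,0],[0,1,99,100]))
    hsv=cv2.cvtColor(P,cv2.COLOR_RGB2HSV);red=((hsv[...,0]<8)|(hsv[...,0]>172))&(hsv[...,1]>140)&(abs(LL[...,1]-45)<50)&(abs(LL[...,0]+40)<60)
    for lo,hi in((26,45),(45,66),(66,76)):
        q=LL[red&(LL[...,2]>lo)&(LL[...,2]<hi)]
        if len(q): print("red",lo,len(q),q.mean(0).round(1),q.min(0).round(),q.max(0).round())
v=np.hstack([cv2.resize(p[110:250,180:330],(400,373)),cv2.resize(p2[120:260,260:410],(400,373))])
cv2.imwrite("pics/s6.png",v[:,:,::-1])
E
```

```text
[-111.96985495    0.30378572   84.35373621] 91.9574739236983 13.4
scene tops x 542 [-12.4737986   -9.4834965  168.27566414 170.35821827]
red 26 52 [-41.1  46.8  36.6] [-71.  36.  28.] [-14.  55.  45.]
red 45 17 [-67.1  53.5  55.2] [-72.  50.  46.] [-65.  59.  65.]
red 66 9 [-68.6  52.3  70.2] [-73.  50.  66.] [-66.  56.  74.]
top tops x 1424 [-10.04468026  -8.38144613 168.90733176 169.95693932]
red 26 114 [-37.   46.4  33.8] [-76.  36.  27.] [-12.  58.  43.]
red 45 11 [-65.1  54.4  55.5] [-68.  50.  48.] [-64.  57.  65.]
red 66 15 [-67.6  53.1  69.7] [-72.  50.  67.] [-64.  56.  71.]
```

View pics/s6.png

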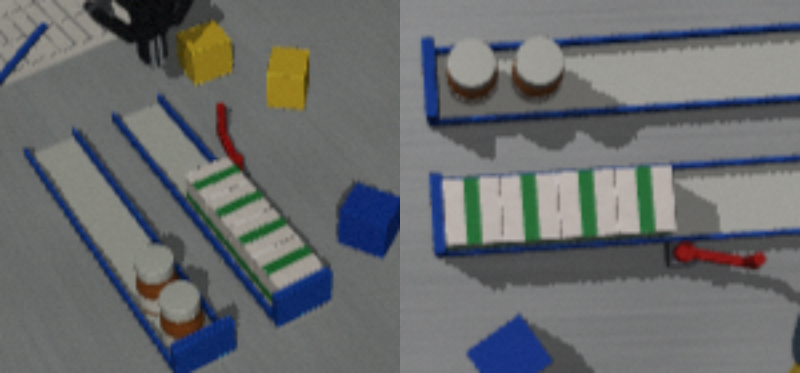

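Both views show the row home, with tops from lane x of -10 to 170 and no gaps. The keeper is undisturbed, with its post at (-67.5, 53), and the jars are in place.

Next I'll go round to the outer side of the post, turning the tool so the same finger face leads.

```bash
python3 -c "
from h import *
plan([(-63,84,62,-11,10),(-63,84,1,-11,5)])" | tr -d 'a-z' ; grep -n "" /dev/null
```

```text
[-113.6   -1.5   86.2] 91.9  13.5 F [0.5 0.6 0.5]
[.64(5.0), .64(-8.6), .64(2.4)]  10.3
[.64(3.4), .64(-9.3), .64(2.4)]  10.3
[.64(1.7), .64(-9.8), .64(2.4)]  10.3
[.64(-0.1), .64(-9.9), .64(2.4)]  10.3
[.64(-1.8), .64(-9.8), .64(2.4)]  10.3
[.64(-3.6), .64(-9.3), .64(2.4)]  10.3
[.64(-5.2), .64(-8.5), .64(2.4)]  10.3
[.64(-6.6), .64(-7.4), .64(2.4)]  10.3
[.64(-7.8), .64(-6.1), .64(2.4)]  10.3
[.64(-8.8), .64(-4.7), .64(2.4)]  10.3
[.64(0.0), .64(0.0), .64(12.2)]  0.0
[.64(0.0), .64(0.0), .64(12.2)]  0.0
[.64(0.0), .64(0.0), .64(12.2)]  0.0
[.64(0.0), .64(0.0), .64(12.2)]  0.0
[.64(0.0), .64(0.0), .64(12.2)]  0.0
```

Call:
apply_moves(moves=[{"jaw": 0, "offset": [5, -8.6, 2.4], "rot": [0, 0, 10.3]}, {"jaw": 0, "offset": [3.4, -9.3, 2.4], "rot": [0, 0, 10.3]}, {"jaw": 0, "offset": [1.7, -9.8, 2.4], "rot": [0, 0, 10.3]}, {"jaw": 0, "offset": [0, -9.9, 2.4], "rot": [0, 0, 10.3]}, {"jaw": 0, "offset": [-1.8, -9.8, 2.4], "rot": [0, 0, 10.3]}])

```text
time_s: 14.12
eef_pos: [0.4818, -0.1624, 0.0706]
eef_rot: [-0.001, 0.939, 0.343, -0.0]
wrist_force: [-0.2, -0.1, -0.4]
opening: -0.002
grasp_force: 0.0
```

Call:
apply_moves(moves=[{"jaw": 0, "offset": [-3.6, -9.3, 2.4], "rot": [0, 0, 10.3]}, {"jaw": 0, "offset": [-5.2, -8.5, 2.4], "rot": [0, 0, 10.3]}, {"jaw": 0, "offset": [-6.6, -7.4, 2.4], "rot": [0, 0, 10.3]}, {"jaw": 0, "offset": [-7.8, -6.1, 2.4], "rot": [0, 0, 10.3]}, {"jaw": 0, "offset": [-8.8, -4.7, 2.4], "rot": [0, 0, 10.3]}])

```text
time_s: 14.75
eef_pos: [0.438, -0.1387, 0.0587]
eef_rot: [-0.0, 0.995, -0.099, -0.001]
wrist_force: [-0.3, 0.5, -0.1]
opening: -0.0
grasp_force: 0.0
```

```bash
python3 -c "
from h import *
tip(6,60)
plan([(-63,84,1,-11,5)])"
```

```text
rep [-60.2  86.7  58.7] -11.4 F [-0.3  0.5 -0.1]
135 269 277 [-51.  79. 122.] [40. 42. 44.]
136 269 277 [-52.  80. 121.] [39. 41. 43.]
137 269 277 [-52.  80. 116.] [35. 37. 39.]
138 270 277 [-51.  81. 112.] [33. 35. 36.]
139 270 277 [-51.  82. 108.] [35. 37. 39.]
140 271 276 [-54.  83. 102.] [45. 47. 48.]
at [-59.2  87.9  58.1] -11.8 t 14.8 F [-0.1  1.3 -1.4]
[np.float64(0.9), np.float64(0.5), np.float64(11.4)] rz -0.2
[np.float64(0.9), np.float64(0.6), np.float64(11.4)] rz -0.2
[np.float64(0.9), np.float64(0.6), np.float64(11.4)] rz -0.2
[np.float64(0.9), np.float64(0.6), np.float64(11.4)] rz -0.2
[np.float64(0.9), np.float64(0.6), np.float64(11.4)] rz -0.2
```

Call:
apply_moves(moves=[{"jaw": 0, "offset": [1, 0.5, 11.5], "rot": [0, 0, 0]}, {"jaw": 0, "offset": [1, 0.5, 11.5], "rot": [0, 0, 0]}, {"jaw": 0, "offset": [1, 0.5, 11.5], "rot": [0, 0, 0]}, {"jaw": 0, "offset": [0, 0.5, 11.5], "rot": [0, 0, 0]}, {"jaw": 0, "offset": [0, 0.5, 10], "rot": [0, 0, 0]}])

```text
time_s: 15.42
eef_pos: [0.4413, -0.1426, 0.0028]
eef_rot: [-0.0, 0.995, -0.096, -0.0]
wrist_force: [-0.8, 0.4, -0.2]
opening: -0.003
grasp_force: 0.0
```

```bash
cat >> h.py <<'E'
def tool_at(th,g=15.5):
    t=np.radians(th);return (-20-50*np.cos(t)-g*np.sin(t),42-50*np.sin(t)+g*np.cos(t))
E
python3 -c "
from h import *
tip(6,30)
plan([(*tool_at(-10),1,-8,3)]+[(*tool_at(a),1,2+a,1) for a in range(-4,93,6)])" | sed 's/np.float64//g'
```

```text
rep [-64.2  83.5   2.8] -11.0 F [-0.8  0.4 -0.2]
150 268 276 [-54.  78.  67.] [40. 42. 43.]
151 269 276 [-55.  79.  63.] [36. 39. 40.]
152 269 276 [-56.  80.  58.] [37. 39. 41.]
153 269 276 [-56.  79.  55.] [35. 37. 38.]
154 270 275 [-56.  79.  51.] [38. 39. 40.]
155 270 272 [-61.  77.  44.] [73. 76. 77.]
at [-63.7  84.4   1.7] -11.0 t 15.475 F [-0.7  0.5 -0.5]
[(6.2), (-0.5), (0.2)] rz -1.0
[(6.2), (-0.4), (0.2)] rz -1.0
[(6.2), (-0.3), (0.2)] rz -1.0
[(5.3), (1.3), (-0.0)] rz -6.0
[(5.3), (1.3), (-0.0)] rz -6.0
[(5.3), (1.3), (-0.0)] rz -6.0
[(5.3), (1.3), (-0.0)] rz -6.0
[(5.3), (1.3), (-0.0)] rz -6.0
[(5.3), (1.3), (-0.0)] rz -6.0
[(5.3), (1.3), (-0.0)] rz -6.0
[(5.3), (1.3), (-0.0)] rz -6.0
[(5.3), (1.3), (-0.0)] rz -6.0
[(5.3), (1.3), (-0.0)] rz -6.0
[(5.3), (1.3), (-0.0)] rz -6.0
[(5.3), (1.3), (-0.0)] rz -6.0
[(5.3), (1.3), (-0.0)] rz -6.0
[(5.3), (1.3), (-0.0)] rz -6.0
[(5.3), (1.3), (-0.0)] rz -6.0
[(5.3), (1.3), (-0.0)] rz -6.0
[(5.3), (1.3), (-0.0)] rz -6.0
```

Call:
apply_moves(moves=[{"jaw": 0, "offset": [6.2, -0.4, 0], "rot": [0, 0, -1]}, {"jaw": 0, "offset": [6.2, -0.4, 0], "rot": [0, 0, -1]}, {"jaw": 0, "offset": [6.2, -0.4, 0], "rot": [0, 0, -1]}, {"jaw": 0, "offset": [5.3, 1.3, 0], "rot": [0, 0, -6]}, {"jaw": 0, "offset": [5.3, 1.3, 0], "rot": [0, 0, -6]}])

```text
time_s: 16.1
eef_pos: [0.471, -0.1483, 0.0041]
eef_rot: [0.0, 0.999, 0.037, 0.0]
wrist_force: [-0.1, -0.3, -0.3]
opening: -0.005
grasp_force: 0.3
```

Call:
apply_moves(moves=[{"jaw": 0, "offset": [5.3, 1.3, 0], "rot": [0, 0, -6]}, {"jaw": 0, "offset": [5.3, 1.3, 0], "rot": [0, 0, -6]}, {"jaw": 0, "offset": [5.3, 1.3, 0], "rot": [0, 0, -6]}, {"jaw": 0, "offset": [5.3, 1.3, 0], "rot": [0, 0, -6]}, {"jaw": 0, "offset": [5.3, 1.3, 0], "rot": [0, 0, -6]}])

```text
time_s: 16.73
eef_pos: [0.4979, -0.1472, 0.004]
eef_rot: [0.0, 0.956, 0.294, 0.0]
wrist_force: [-0.2, 1.1, -0.7]
opening: 0.005
grasp_force: 0.3
```

```bash
python3 - <<'E'
from h import *
print(tool_at(32))
p,d,L=tip(3,30)
plan([(*tool_at(a),1,2+a,1) for a in range(38,45,6)])
p2,d2=ctrl.camera("top")
v=np.hstack([cv2.resize(p[110:250,180:330],(400,373)),cv2.resize(p2[120:260,290:440],(400,373))])
cv2.imwrite("pics/s7.png",v[:,:,::-1])
E
```

```text
(np.float64(-70.61615340343597), np.float64(28.648782278764358))
rep [-70.8  27.1   4. ] 34.2 F [-0.2  1.1 -0.7]
165 254 257 [-58.  22.  36.] [84. 28. 43.]
166 258 260 [-47.  28.  37.] [95. 49. 47.]
167 261 261 [-41.  31.  35.] [98. 36. 33.]
at [-70.8  26.5   4.2] 34.4 t 16.775 F [0.1 0.3 0.4]
[np.float64(3.6), np.float64(0.0), np.float64(3.2)] rz -5.6
[np.float64(5.3), np.float64(1.3), np.float64(-0.0)] rz -6.0
```

View pics/s7.png

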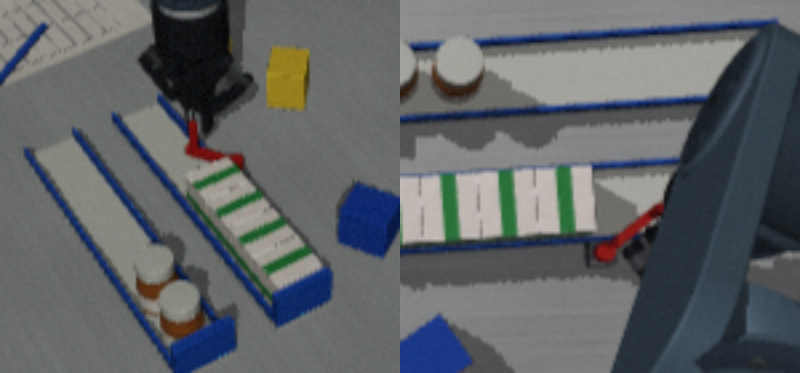

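The keeper is turning with the fingers. Its bar runs from (240,160) to the post at (193,130) in the left half, and is about 35° into the lane. The row is undisturbed. I'll carry on along the arc.

Call:
apply_moves(moves=[{"jaw": 0, "offset": [5, 1, 1], "rot": [0, 0, -6]}, {"jaw": 0, "offset": [5.3, 1.3, 0], "rot": [0, 0, -6]}, {"jaw": 0, "offset": [5.3, 1.3, 0], "rot": [0, 0, -6]}, {"jaw": 0, "offset": [5.3, 1.3, 0], "rot": [0, 0, -6]}, {"jaw": 0, "offset": [5.3, 1.3, 0], "rot": [0, 0, -6]}])

```text
time_s: 17.45
eef_pos: [0.5199, -0.1328, 0.0029]
eef_rot: [0.0, 0.848, 0.53, -0.0]
wrist_force: [-1.2, 1.1, 0.1]
opening: 0.003
grasp_force: 0.3
```

```bash
python3 - <<'E'
from h import *
print(tool_at(62))
plan([(*tool_at(a),1,2+a,1) for a in range(68,93,6)])
E
```

```text
(np.float64(-57.159265828607914), np.float64(5.129429580234968))
at [-57.1   4.6   2.9] 64.0 t 17.45 F [-1.2  1.1  0.1]
[np.float64(5.1), np.float64(0.9), np.float64(1.9)] rz -6.0
[np.float64(5.3), np.float64(1.3), np.float64(-0.0)] rz -6.0
[np.float64(5.3), np.float64(1.3), np.float64(-0.0)] rz -6.0
[np.float64(5.3), np.float64(1.3), np.float64(-0.0)] rz -6.0
[np.float64(5.3), np.float64(1.3), np.float64(-0.0)] rz -6.0
```

Call:
apply_moves(moves=[{"jaw": 0, "offset": [5.2, 1.1, 0], "rot": [0, 0, -6]}, {"jaw": 0, "offset": [5.3, 1.3, 0], "rot": [0, 0, -6]}, {"jaw": 0, "offset": [5.3, 1.3, 0], "rot": [0, 0, -6]}, {"jaw": 0, "offset": [4, 1, 0], "rot": [0, 0, -5]}, {"jaw": 0, "offset": [1.5, 0.3, 0], "rot": [0, 0, -3]}])

```text
time_s: 18.08
eef_pos: [0.531, -0.1139, 0.0031]
eef_rot: [0.0, 0.707, 0.707, 0.0]
wrist_force: [0.6, -0.8, -0.2]
opening: -0.0
grasp_force: 0.2
```

Call:
apply_moves(moves=[{"jaw": 0, "offset": [0.5, 0, 0], "rot": [0, 0, 0]}, {"jaw": 0, "offset": [0.5, 0, 0], "rot": [0, 0, 0]}, {"jaw": 0, "offset": [0.5, 0, 0], "rot": [0, 0, 0]}, {"jaw": 0, "offset": [0.5, 0, 0], "rot": [0, 0, 0]}, {"jaw": 0, "offset": [0, 0, 0], "rot": [0, 0, 0]}])

```text
time_s: 18.7
eef_pos: [0.5305, -0.1119, 0.0028]
eef_rot: [0.0, 0.707, 0.707, -0.0]
wrist_force: [0.3, -0.4, 0.2]
opening: -0.002
grasp_force: 0.3
```

```bash
python3 -c "
from h import *
print(tool_at(90));s=state();print(s[:2],s[2]['wrist_force'])"
```

```text
(np.float64(-35.5), np.float64(-7.999999999999999))
(array([-36.66428022,  -6.69244232,   2.79551284]), np.float64(89.95466820476359)) [ 0.31425181 -0.40510691  0.23114325]
```

Force is still low, so the hard stop hasn't been reached. I'll creep on.

Call:
apply_moves(moves=[{"jaw": 0, "offset": [0.5, 0, 0], "rot": [0, 0, 0]}, {"jaw": 0, "offset": [0.5, 0, 0], "rot": [0, 0, 0]}, {"jaw": 0, "offset": [0.4, 0, 0], "rot": [0, 0, 0]}, {"jaw": 0, "offset": [0.3, 0, 0], "rot": [0, 0, 0]}, {"jaw": 0, "offset": [0, 0, 0], "rot": [0, 0, 0]}])

```text
time_s: 19.32
eef_pos: [0.5306, -0.1116, 0.0029]
eef_rot: [0.001, 0.707, 0.707, -0.001]
wrist_force: [0.1, -7.4, -1.3]
opening: 0.003
grasp_force: 3.6
```

Call:
apply_moves(moves=[{"jaw": 0, "offset": [0.4, 0, 0], "rot": [0, 0, 0]}, {"jaw": 0, "offset": [0.4, 0, 0], "rot": [0, 0, 0]}, {"jaw": 0, "offset": [0.3, 0, 0], "rot": [0, 0, 0]}, {"jaw": 0, "offset": [0, 0, 0], "rot": [0, 0, 0]}, {"jaw": 0, "offset": [0, 0, 0], "rot": [0, 0, 0]}])

```text
time_s: 19.95
eef_pos: [0.5306, -0.1114, 0.0029]
eef_rot: [0.001, 0.707, 0.707, -0.001]
wrist_force: [-1.2, -11.1, -2.0]
opening: -0.006
grasp_force: 5.5
```

The keeper is on its hard stop: the force is 11 N and the TCP has stalled. I'll back off straight, then rise and move clear.

Call:
apply_moves(moves=[{"jaw": 0, "offset": [-3, 0, 0], "rot": [0, 0, 0]}, {"jaw": 0, "offset": [-6, 0, 0], "rot": [0, 0, 0]}, {"jaw": 0, "offset": [-12, 0, 0], "rot": [0, 0, 0]}, {"jaw": 0, "offset": [-12, 0, 0], "rot": [0, 0, 0]}, {"jaw": 0, "offset": [-12, 0, 0], "rot": [0, 0, 0]}])

```text
time_s: 20.58
eef_pos: [0.5305, -0.1551, 0.0028]
eef_rot: [0.0, 0.707, 0.707, 0.0]
wrist_force: [0.3, 0.1, 0.2]
opening: -0.001
grasp_force: 0.0
```

Call:
apply_moves(moves=[{"jaw": 0, "offset": [-20, 0, -25], "rot": [0, 0, 0]}, {"jaw": 0, "offset": [-20, 0, -25], "rot": [0, 0, 0]}, {"jaw": 0, "offset": [-20, 0, -25], "rot": [0, 0, 0]}, {"jaw": 0, "offset": [-20, 0, -25], "rot": [0, 0, 0]}, {"jaw": 0, "offset": [-20, 0, -25], "rot": [0, 0, 0]}])

```text
time_s: 21.2
eef_pos: [0.5302, -0.2553, 0.1286]
eef_rot: [-0.0, 0.707, 0.707, 0.0]
wrist_force: [0.7, -0.2, 1.3]
opening: 0.002
grasp_force: 0.0
```

Call:
apply_moves(moves=[{"jaw": 0, "offset": [-20, 0, -10], "rot": [0, 0, 0]}, {"jaw": 0, "offset": [-20, 0, -10], "rot": [0, 0, 0]}, {"jaw": 0, "offset": [-10, 0, 0], "rot": [0, 0, 0]}, {"jaw": 0, "offset": [0, 0, 0], "rot": [0, 0, 0]}, {"jaw": 0, "offset": [0, 0, 0], "rot": [0, 0, 0]}])

```text
time_s: 21.82
eef_pos: [0.5299, -0.3031, 0.1467]
eef_rot: [-0.001, 0.707, 0.707, 0.0]
wrist_force: [0.6, -0.2, -0.3]
opening: 0.002
grasp_force: 0.0
```

```bash
python3 - <<'E'
from h import *
s=state();print(s[0],s[2]["time_s"],s[2]["wrist_force"])
P={}
for n in("scene","top"):
    p,d=ctrl.camera(n);P[n]=p;W=world(n,d);r=W[...,:2]-O;L=np.stack([r@ex,r@ey,W[...,2]],-1)*1e3
    m=(abs(L[...,2]-56)<3)&(abs(L[...,1])<24)&(L[...,0]>-90)&(L[...,0]<172)&(p.min(-1)>90);print(n,"tops x",np.percentile(L[m][:,0],[0,1,99,100]))
    h=cv2.cvtColor(p,cv2.COLOR_RGB2HSV);red=((h[...,0]<8)|(h[...,0]>172))&(h[...,1]>140)&(abs(L[...,1]-20)<50)&(abs(L[...,0]+30)<40)
    q=L[red&(L[...,2]>66)&(L[...,2]<76)];print("post",len(q),q.mean(0).round(1))
    q=L[red&(abs(L[...,2]-34)<4)];f=np.polyfit(q[:,1],q[:,0],1);print("bar slope",f.round(3),q.mean(0).round(1))
v=np.hstack([cv2.resize(P["scene"][110:250,180:330],(400,373)),cv2.resize(P["top"][120:260,260:410],(400,373))])
cv2.imwrite("pics/s8.png",v[:,:,::-1])
E
```

```text
[-227.77368651    0.60038044  146.67771328] 21.825 [ 0.58753415 -0.15164976 -0.28396375]
scene tops x [-14.07195625  -9.64355042 168.52526749 171.42909141]
post 8 [-19.   -9.4  70.1]
bar slope [  0.324 -31.33 ] [-17.   44.2  35.6]
top tops x [ -9.35951816  -8.21659581 168.83739086 169.8512358 ]
post 14 [-18.5  -8.   69.6]
bar slope [-1.7000e-02 -1.8453e+01] [-18.8  21.8  34.4]
```

View pics/s8.png

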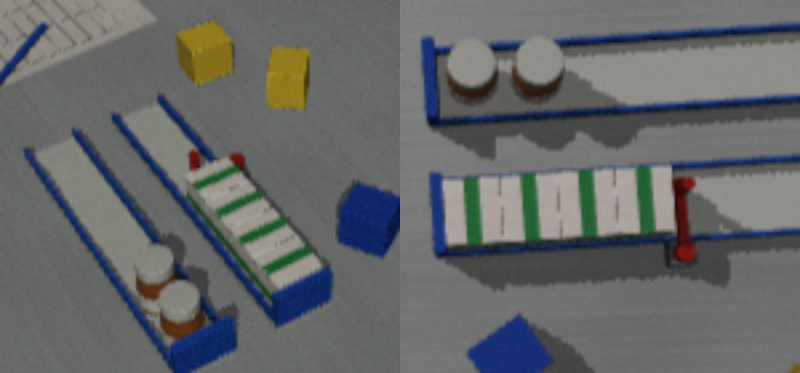

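The final views show the row closed up against the stop and the keeper square across the lane behind it (post at (683,185), hinge at (683,253)). The jars and boxes have not moved, and the arm is clear.

```bash
python3 -c "
from bench import ctrl
print(ctrl.hand_in())"
```

```text
the job is handed in; nothing more can be done
None
```

The job is handed in at about 22 s: the row is closed up against the end stop, the keeper is on its hard stop square behind it, and the arm is clear; the first push attempt passed over the cartons without touching them because the reported tool height was about 43 mm too low, so I set heights from the camera after that.

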